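# Swing the specimen carriage home and clamp it

### The job

On the bench tester, push the specimen carriage near its free corner so that it pivots on its pin under the test head, until its long side rests against the stop post. Then push the toggle clamp handle over past its dead point and fully down, so that the pad holds the carriage, and let go. Do not bump the test head or disturb the other things on the bench.

Things in the scene. Friction and masses are not known exactly. Their poses are not given: they have to be found in the camera images.
- stand: White fixed tester stand. Origin on the table (z 0) under the pivot pin; +y from pin to free end of the home carriage, +x towards the column, z up. In its frame (mm): base slab x -140..170, y -60..250, top z 20; steel pin 16 in diameter at x 0, y 0, its 32 wide cap up to z 60; column x 100..170, y 70..120, up to z 220; clamp bracket x -12..32, y 192..238, up to z 85.
- stop_post (a point): Top centre of the steel stop post on the stand, 16 in diameter, at stand x 48, y 125, z 48, under the head. The home carriage's +x side rests against it.
- head: White box test head over the carriage's home place, 165 x 90 x 60 high; origin at its underside's centre; spans stand x -65..100, y 50..140, z 160..220. An indenter hangs 50 below it at stand x 0, y 95. It overhangs the pushed side by 25, so for the last part of the way home the gripper must lean back to stand -x, tips forward, 35 to 40 degrees from vertical. Not to be bumped (over 5 N).
- carriage: Loose aluminium slab, 0.65 to 0.95 kg, on the stand's base, the pin through its hole (3 mm play at most). Origin on the hole's axis at its underside (stand z 20); own y runs to the free end. Spans own x -40..40, y -25..145, z 0..30. Yaw relative to the stand: 0 when home, 0.38 to 0.65 rad at the start, free end swung to stand -x. Slides with friction, stays where left.
- push_side (a point): Point on the side of the carriage to push, near its free corner: own x -40, y 130, z 15 (stand z 35). Push it towards the carriage's +x; it travels an arc about the pin. 2 to 10 N are needed.
- clamp (a joint): Angle of the toggle clamp's handle (rad): 0 open, handle rising 78 degrees above level towards stand +y; grows as the handle is pushed to stand +y and down; 1.36 closed (stop), level. Starts at 0, stays where left. With the carriage home the pad touches it at about 1.0; the dead point is 1.21; beyond it the handle snaps closed. 1 to 8 N on the grip.
- clamp_pivot (a point): Point on the level line, along stand x, about which the clamp handle turns: stand x 10, y 230, z 52.
- clamp_grip (a point): Point on the centre line of the clamp's black round handle grip, 85 mm from the handle's pivot line. The grip is 18 mm in diameter and runs from 40 to 115 mm from the pivot.
- clamp_arm: Steel hold-down arm of the clamp, 16 wide and 12 thick, driven by the handle; origin on its pivot line. It stands up at about 58 degrees when open and lies level along stand -y when closed, with its sprung 22 mm rubber pad pressing on the carriage's top 80 mm from the pivot (stand x 10, y 125).
- weight: Bystander: steel weight 40 in diameter, 48 high, standing on the stand's base by the near corner beside the clamp; origin at the centre of its underside.
- jar: Bystander: jar 60 in diameter, 85 high, on the table beside the stand; origin at the centre of its underside.
- dish: Bystander: steel dish 100 in diameter, 30 high, on the table beside the stand; origin at the centre of its underside.
- brush: Bystander: brush lying on the table beyond the clamp handle; origin under its middle.
- bars: Bystander: grey open box 160 x 110 x 40 on the table; origin at the centre of its underside.
- solvent: Bystander: white bottle 70 in diameter, 170 high; origin at the centre of its underside.
- beaker: Bystander: glass beaker 70 in diameter, 90 high; origin at the centre of its underside.
Mind the look-alikes: they are no part of the job. What is shaped like the carriage but red is not meant.

How it is judged:
By the outcome, as a careful person would: the job done as asked, in the order asked, and still so for the second after the job is handed in, with the robot touching nothing.
It also fails if it takes over 48 s, if anything falls off the work surface, if the arm or the gripper's body presses on something with over 40 N, if the wrist force passes 120 N, or if a joint passes its speed limit or range.

### The arm

A 6-joint arm with a two-finger parallel gripper is mounted at the origin on the work surface. World frame = base frame: x ahead of the robot, y to its left, z up, the work surface at z = 0. Lengths are in mm, angles in rad, forces in N, time in s.
With the tool pointing down it reaches from about 275 to 850 mm from the base axis. Payload 5.2 kg.
Tool frame: the origin (TCP) lies midway between the tips of the shut fingers; the grasp point (between the pads) lies 19 mm behind it; y points along the fingers, z is the direction in which the jaws open and shut, and the axes are right-handed (so a half turn about y gives the same grasp; the last joint's range is limited). The gripper opens to 85 mm and grips with 20 to 120 N. Pads are 22 mm wide; open, the fingers measure 114 mm over their backs; the gripper's body (76 mm by 85 mm) begins 54 mm behind the grasp point. The pads swing forward as they close: fully open they stand 13 mm farther back than shut.
Start: joints at [-1.4, 0.259, 1.535, -0, 1.348, -0.203], TCP at [200.856, -512.017, 231.31] pointing down, gripper open.
Joint ranges: [-3.14, 3.14], [-0.91, 2.08], [0.19, 2.58], [-1.22, 4.36], [0.22, 2.71], [-3.12, 3.12]. Speed limits (rad/s): [2.57, 2.57, 3.14, 3.14, 3.14, 3.14].

### API

Orientations are given as a rotation vector (axis times angle).
In Python, from rig import r, grab_frame, camera_model gives the robot as it stands.
- The arm moves only by the shell command python3 -m pendant 'ROWS' [FORCE]. ROWS is JSON, a list of rows, each a list of 5 numbers: the shift along the tool's x, y, z in m, then the turn about the tool's y in rad, then the closure in counts, from 0 (fully open) to 255 (shut). In form: [[x, y, z, twist, grip], ...]. A call has 1 to 8 rows; each row shifts and turns the commanded pose from where the row before left it, along the tool's axes as they then stand; what a row does not reach is not made up. A row lasts 1/10 s, in which the tool goes at most 50 mm and 8.59 degrees, less where a joint would pass 70% of its speed; a pose out of reach is approached as far as the arm can. A call with a gripper value outside its range is refused whole. The fingers move at their own pace and stop on an object; FORCE is the grip in N (left out, the last holds). Time passes only in rows, so rows that do not move let the fingers close. It gives the time, the measured TCP pose, the force and the opening at its end, in the units of the state.
- r.read_state(): the state, without advancing time (a new reading comes with each control period).
- grab_frame(name): name is "scene" or "top"; returns (picture, depth): 400x640x3 uint8, blue, green, red; 400x640 float32, mm along the optical axis (not along the pixel's ray), 0 where there is no reading.
- camera_model(name): a dict with "fx", "fy", "cx", "cy" (pixels), "rvec" (rotation vector, rad) and "tvec" (3), from world to camera coordinates, as OpenCV has them. Camera axes: x right, y down, z forward; pixel columns grow to the right and rows downward; lengths in mm; the calibration is good to about 2 mm. A picture is of the moment at which its call begins. camera_model takes no time and is no camera call.
- r.job_done(): hands the job in, once; it reports no verdict.
The state is a dict: "time_s": time; "joint_positions": joint angles; "qvel": joint speeds; "joint_torque": joint torques, N m; "tcp_pos": TCP position; "tcp_rot": TCP orientation; "ft_force": force on the tool from outside, world axes, zero at the start; "wrist_torque": the same for the moment, N m; "opening": finger opening in mm.
Only numpy, scipy, OpenCV 4.12 (cv2) and the standard library are available. Lean on these libraries where they do the work, as an engineer would, in place of code of your own. Each camera call takes 0.05 s, during which the arm holds its last target. There are 200 camera calls.

## Working session

There is one attempt and no reset: what is moved stays moved. The work goes in short steps, Python scripts to look and compute and a shell command to move; the robot and the scene stay as the last step left them, time stands still between calls to the robot, and variables do not carry over. Pictures are saved under pics/ and viewed, about 8 in all and at most 12, crops included, and the job is handed in when it is done.

```bash
ls; mkdir -p pics; python3 - <<'E'
from rig import r, grab_frame, camera_model
import cv2,numpy as np
for n in("scene","top"):
    im,d=grab_frame(n); cv2.imwrite(f"pics/{n}0.png",im); np.save(f"pics/{n}0.npy",d); print(n,camera_model(n))
print(r.read_state())
E
```

```text
pics
scene {'fx': 366.56604866843554, 'fy': 366.56604866843554, 'cx': 311.7608205721912, 'cy': 197.43863453365427, 'rvec': array([ 1.38011344,  2.36349916, -0.72725995]), 'tvec': array([ 244.46634132, -296.06907342, 1538.85772028])}
top {'fx': 464.69743259290755, 'fy': 464.69743259290755, 'cx': 318.0915733186604, 'cy': 200.17884102708751, 'rvec': array([ 2.20232774, -2.14208864,  0.10679174]), 'tvec': array([  -3.44147311,  511.76093394, 1710.67104328])}
{'time_s': 0.1, 'joint_positions': array([-1.39981679e+00,  2.59284223e-01,  1.53595524e+00, -2.03003400e-05,
        1.34801308e+00, -2.02812505e-01]), 'qvel': array([-1.06030407e-03, -1.88016543e-03, -1.61289853e-03,  8.25339803e-04,
        2.26611135e-03, -1.73368130e-06]), 'joint_torque': array([ 2.84656264e-03, -4.46968997e+01, -2.91247237e+01, -1.18330236e-04,
        6.36203913e-03, -1.85902485e-05]), 'tcp_pos': array([ 200.75870353, -511.54600175,  230.5576266 ]), 'tcp_rot': array([-0.38144383,  2.01883743, -2.01542965]), 'ft_force': array([ 0.81770428, -0.22808142, -0.72324964]), 'wrist_torque': array([ 0.01057245,  0.00668277, -0.05703965]), 'opening': 85.3346594254777}
```

View pics/scene0.png

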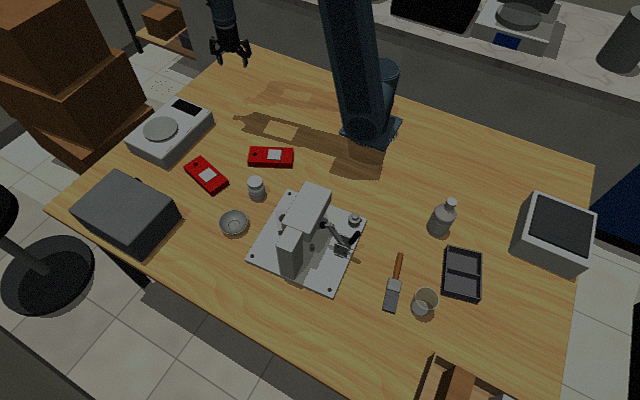

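View pics/top0.png

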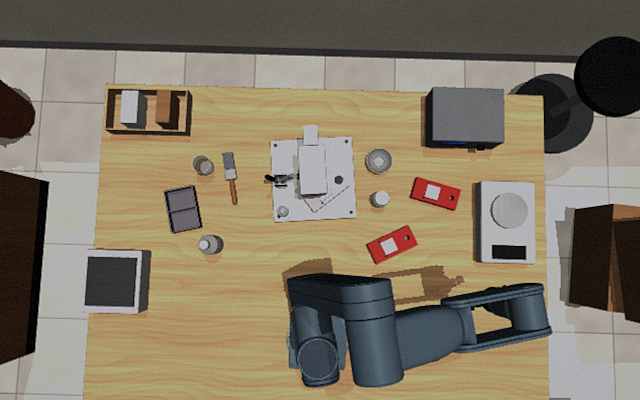

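The tester stand is at scene px (305,240) and top px (313,180). Its column points towards world +x and the clamp towards world +y. The red look-alikes are at top px (435,193) and (391,244). The partly hidden carriage corner is near top px (325,205). Next is a close crop with the slab fit.

```bash
cat > h.py <<'E'
import cv2,numpy as np
from scipy.spatial.transform import Rotation as R
from rig import r,grab_frame,camera_model
def cam(n):
    c=camera_model(n);return np.array([[c['fx'],0,c['cx']],[0,c['fy'],c['cy']],[0,0,1]]),cv2.Rodrigues(c['rvec'])[0],np.array(c['tvec'])
def ray(n,uv,z):
    K,Rm,t=cam(n);o=-Rm.T@t;d=Rm.T@np.linalg.inv(K)@[uv[0],uv[1],1];return o+d*(z-o[2])/d[2]
def proj(n,P):
    c=camera_model(n);K,_,_=cam(n);return cv2.projectPoints(np.float64(P).reshape(-1,3),c['rvec'],c['tvec'],K,None)[0].reshape(-1,2)
def cloud(n,d):
    K,Rm,t=cam(n);v,u=np.mgrid[0:400,0:640]
    p=np.stack([(u-K[0,2])/K[0,0]*d,(v-K[1,2])/K[1,1]*d,d],-1);return (p-t)@Rm
E
python3 - <<'E'
from h import *
im=cv2.imread('pics/top0.png');d=np.load('pics/top0.npy')
P=cloud('top',d)
hsv=cv2.cvtColor(im,cv2.COLOR_BGR2HSV)
m=((hsv[...,1]<50)&(hsv[...,2]>100)).astype(np.uint8)*255
m[:, :262]=0;m[:,364:]=0;m[:125]=0;m[228:]=0
low=m.copy();low[(np.abs(P[...,2]-20)>12)]=0
c=max(cv2.findContours(cv2.morphologyEx(low,cv2.MORPH_CLOSE,np.ones((9,9))),0,2)[0],key=cv2.contourArea)
rect=cv2.minAreaRect(c);print(rect)
for q in cv2.boxPoints(rect):print(q,ray('top',q,20).round(1))
print('ctr',ray('top',rect[0],20))
a=cv2.resize(im[120:232,255:367],None,fx=5,fy=5,interpolation=cv2.INTER_CUBIC)
a=cv2.convertScaleAbs(a,alpha=1.3)
s=cv2.imread('pics/scene0.png')[175:305,235:375];s=cv2.resize(s,None,fx=4,fy=4,interpolation=cv2.INTER_CUBIC)
cv2.imwrite('pics/c1.png',a[:,:]);cv2.imwrite('pics/c2.png',s)
E
```

```text
((312.903076171875, 178.75538635253906), (81.48545837402344, 82.37297821044922), 86.8201675415039)
[269.52    140.36002] [734.8 201.1  20. ]
[351.76614 135.79077] [ 761.2 -110.3   20. ]
[356.28616 217.15076] [ 452.5 -133.5   20. ]
[274.04 221.72] [426.9 172.7  20. ]
ctr [592.51914972  32.49325484  20.        ]
```

View pics/c1.png

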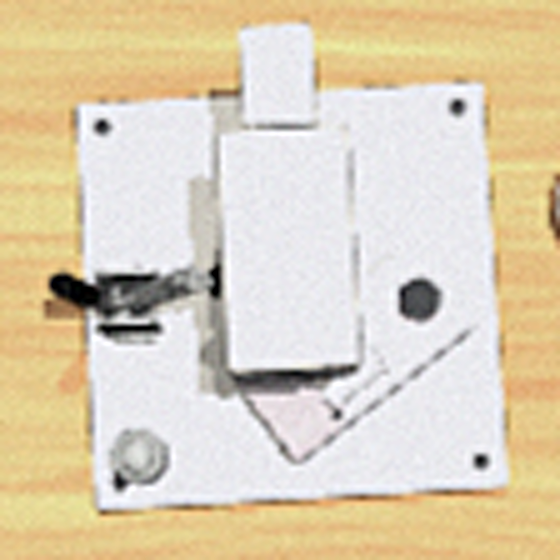

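View pics/c2.png

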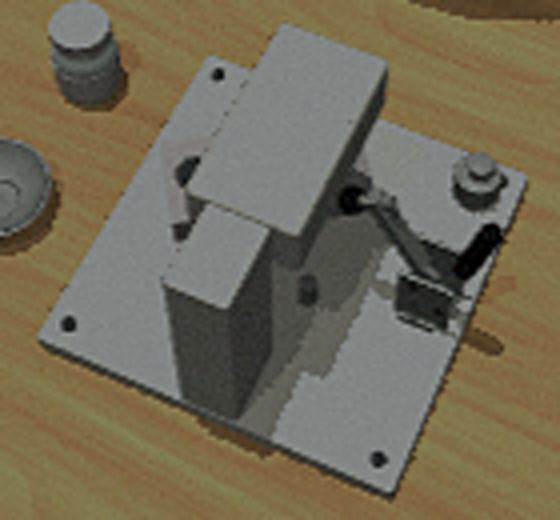

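The close crop shows the white slab with the pin cap at crop (420,298). The pinkish aluminium carriage has its free corner at crop (297,460), which is top px (314,212). The weight is at crop (140,455), and the open clamp handle is black at crop (75,290). The red plates at (435,193) and (391,244) are the look-alikes, so I take the aluminium one on the pin. Next: stand frame, carriage yaw and tool axes.

```bash
cat >> h.py <<'E'
YAW=0.088
def setstand():
    c=np.array([592.5,32.5]);Rz=R.from_euler('z',YAW).as_matrix()[:2,:2]
    return c-Rz@[15,95],Rz
O,Rz=setstand()
def w2s(p):p=np.asarray(p,float);return np.r_[Rz.T@(p[:2]-O),p[2:]]
def s2w(p):p=np.asarray(p,float);return np.r_[O+Rz@p[:2],p[2:]]
E
python3 - <<'E'
from h import *
print('O',O)
c=lambda a,b:(255+(a+.5)/5-.5,120+(b+.5)/5-.5)
for nm,q,z in[('pin',(420,298),60),('corner',(297,460),50),('side2',(473,330),50),('weight',(140,452),68),('jn',(330,375),220),('headcorner',(232,370),220),('headcorner2',(362,362),220),('headfar',(352,124),220),('scr1',(102,126),20),('scr2',(458,106),20),('scr3',(481,461),20),('griptip',(62,285),160)]:
    print(nm,w2s(ray('top',c(*q),z)).round(1))
cs=w2s(ray('top',c(297,460),50))
print('yaw from corner',np.arctan2(cs[1],cs[0])-np.arctan2(145,-40))
st=r.read_state();print(R.from_rotvec(st['tcp_rot']).as_matrix().round(3))
d=np.load('pics/top0.npy');P=cloud('top',d)
for u,v in[(555-40,222),(500,240),(505,210),(465,118),(436,193)]:print(u,v,P[v,u].round())
E
```

```text
O [585.90725673 -63.4506943 ]
pin [ 1.9  0.8 60. ]
corner [-111.    98.2   50. ]
side2 [-22.8 -37.3  50. ]
weight [-99.7 211.7  68. ]
jn [-68.3  72.7 220. ]
headcorner [-61.  137.4 220. ]
headcorner2 [-60.9  51.  220. ]
headfar [ 99.8  47.7 220. ]
scr1 [153.2 230.6  20. ]
scr2 [152.5 -39.7  20. ]
scr3 [-117.9  -39.    20. ]
griptip [ 11.9 253.  160. ]
yaw from corner 0.5774975159973543
[[-0.931 -0.     0.365]
 [-0.365  0.002 -0.931]
 [-0.    -1.    -0.002]]
515 222 [ 447. -698.   86.]
500 240 [ 381. -651.   68.]
505 210 [ 490. -666.   78.]
465 118 [ 814. -509.  118.]
436 193 [ 550. -428.   32.]
```

Stand fit agrees within about 2 mm: pin cap and screws suggest +2 mm in x. Carriage yaw is about 0.58 rad. The interface has no tilt command, so I'll test in free space what the arm does at the edge of its reach, where the tool might lean.

```bash
sed -i 's/c=np.array(\[592.5,32.5\])/c=np.array([594.3,33.1])/' h.py
python3 -m pendant '[[0,-0.03,0.05,0,255],[0,0,0.05,0,255],[0,0,0.05,0,255],[0,0,0.05,0,255],[0,0,0.05,0,255],[0,0,0.05,0,255],[0,0,0.05,0,255],[0,0,0.05,0,255]]' 40
python3 -c "
from h import *
s=r.read_state();print(s['joint_positions'].round(3));print(R.from_rotvec(s['tcp_rot']).as_matrix().round(3))"
```

```text
time_s: 0.9
tcp_pos: [324.9, -829.5, 242.0]
tcp_rot: [-0.375, 1.99, -2.04]
ft_force: [0.3, -6.8, 20.3]
opening: -0.0
[-1.324  1.021  0.186  0.004  1.91  -0.125]
[[-0.931  0.01   0.365]
 [-0.365 -0.023 -0.931]
 [-0.001 -1.     0.025]]
```

```bash
python3 -m pendant '[[0,0,0.02,0,255],[0,0,0,0,255]]'
python3 -c "
from h import *
s=r.read_state();print(s['joint_positions'].round(4),s['qvel'].round(3));print(R.from_rotvec(s['tcp_rot']).as_matrix().round(3))"
```

```text
time_s: 1.1
tcp_pos: [327.3, -836.1, 236.3]
tcp_rot: [-0.373, 1.975, -2.052]
ft_force: [-0.1, 0.5, 1.2]
opening: -0.0
[-1.3235  1.0262  0.1895  0.0056  1.8879 -0.1245] [-0.001 -0.076 -0.058 -0.003  0.025 -0.001]
[[-0.931  0.014  0.365]
 [-0.365 -0.035 -0.93 ]
 [-0.001 -0.999  0.038]]
```

```bash
python3 -m pendant '[[0,0,0.03,0,255],[0,0,0.03,0,255],[0,0,0.03,0,255],[0,0,0,0,255]]'
python3 -c "
from h import *
s=r.read_state();print(s['joint_positions'].round(4),s['qvel'].round(3));print(R.from_rotvec(s['tcp_rot']).as_matrix().round(3))"
```

```text
time_s: 1.5
tcp_pos: [338.3, -864.0, 221.3]
tcp_rot: [-0.36, 1.903, -2.111]
ft_force: [0.1, 0.3, -0.5]
opening: -0.1
[-1.3222  1.0459  0.1875  0.0131  1.8052 -0.1214] [ 0.    -0.    -0.009 -0.004  0.04  -0.002]
[[-0.931  0.038  0.363]
 [-0.365 -0.096 -0.926]
 [ 0.    -0.995  0.103]]
```

```bash
python3 -m pendant '[[0,0,-0.03,0,255],[0,0,-0.03,0,255],[0,0,0,0,255]]'
python3 -c "
from h import *
s=r.read_state();print(s['joint_positions'].round(4),s['qvel'].round(3));print(R.from_rotvec(s['tcp_rot']).as_matrix().round(3))"
```

```text
time_s: 1.8
tcp_pos: [316.9, -807.0, 211.5]
tcp_rot: [-0.362, 1.92, -2.096]
ft_force: [0.1, -0.2, -1.6]
opening: 0.3
[-1.3302  0.8419  0.6194  0.0133  1.5935 -0.1325] [-0.     0.054 -0.247  0.005  0.029  0.005]
[[-0.931  0.034  0.364]
 [-0.365 -0.081 -0.927]
 [-0.002 -0.996  0.088]]
```

The tool does lean: driving past reach tilts the tips outward, and the tilt stays when I come back. So I can make the lean by over-reaching along the stand's +x azimuth, high above the bench. First I twist the tool so its z axis lies along stand x and lift it.

```bash
python3 -m pendant '[[0,-0.03,0,-0.145,255],[0,-0.03,0,-0.145,255],[0,-0.03,0,-0.145,255],[0,-0.03,0,-0.145,255],[0,-0.03,0,-0.145,255],[0,-0.03,0,-0.145,255],[0,-0.02,0,-0.145,255],[-0.02,0,0,-0.145,255]]'
python3 -m pendant '[[-0.05,0,0,-0.13,255],[-0.05,0,0,0,255],[-0.05,0,0,0,255],[-0.05,0,0,0,255],[-0.05,0,0,0,255],[-0.05,0,0.02,0,255],[-0.05,0,0.02,0,255],[-0.05,0,0.02,0,255]]'
python3 -c "
from h import *
s=r.read_state();print(s['joint_positions'].round(4),s['qvel'].round(3));print(R.from_rotvec(s['tcp_rot']).as_matrix().round(3))"
```

```text
time_s: 2.6
tcp_pos: [307.5, -762.3, 406.2]
tcp_rot: [-1.245, 1.141, -1.342]
ft_force: [0.4, -1.2, -0.0]
opening: 0.0
time_s: 3.4
tcp_pos: [345.3, -380.5, 365.4]
tcp_rot: [-1.292, 1.072, -1.264]
ft_force: [1.0, 0.3, -0.4]
opening: 0.6
[-1.0382  0.0591  1.4605 -0.0185  1.4999 -1.1038] [ 0.775 -0.467  0.619 -0.086 -0.146  0.764]
[[ 0.063  0.046  0.997]
 [-0.991 -0.114  0.068]
 [ 0.117 -0.992  0.038]]
```

```bash
python3 -m pendant '[[-0.045,-0.008,0.02,0,255],[-0.045,-0.008,0.02,0,255],[-0.045,-0.008,0.02,0,255],[-0.045,-0.008,0.02,0,255],[-0.045,-0.008,0.02,0,255],[-0.045,-0.008,0.02,0,255],[-0.045,-0.008,0.02,0,255],[-0.045,-0.008,0.02,0,255]]'
python3 -m pendant '[[-0.03,0,0.04,0,255],[-0.02,0,0.045,0,255],[0,0,0.05,0,255],[0,0,0.05,0,255],[0,0,0.05,0,255],[0,0,0.05,0,255],[0,0,0.05,0,255],[0,0,0.05,0,255]]'
python3 -c "
from h import *
s=r.read_state();print(s['joint_positions'].round(4),s['qvel'].round(3));print(R.from_rotvec(s['tcp_rot']).as_matrix().round(3))"
```

```text
time_s: 4.2
tcp_pos: [479.8, -4.3, 394.6]
tcp_rot: [-1.288, 1.072, -1.262]
ft_force: [1.0, -1.0, 0.8]
opening: 0.0
time_s: 5.0
tcp_pos: [820.8, 65.6, 388.2]
tcp_rot: [-1.279, 1.063, -1.266]
ft_force: [-9.3, -3.7, 27.6]
opening: 0.1
[-0.0083  0.8499  0.1863 -0.122   2.0408 -0.135 ] [ 0.011  0.549 -0.012 -0.03   0.579 -0.046]
[[ 0.064  0.06   0.996]
 [-0.992 -0.109  0.071]
 [ 0.113 -0.992  0.053]]
```

```bash
python3 -m pendant '[[0,0,0.05,0,255],[0,0,0.05,0,255],[0,0,0.05,0,255],[0,0,0.05,0,255],[0,0,0.05,0,255],[0,0,0.05,0,255],[0,0,0.05,0,255],[0,0,0.05,0,255]]'
python3 -c "
from h import *
s=r.read_state();print(s['joint_positions'].round(4),s['qvel'].round(3));print(R.from_rotvec(s['tcp_rot']).as_matrix().round(3))"
```

```text
time_s: 5.8
tcp_pos: [964.3, 68.0, 313.6]
tcp_rot: [-1.08, 0.863, -1.357]
ft_force: [-0.5, 0.1, 0.6]
opening: -0.0
[-0.0135  0.9603  0.187  -0.0848  1.6697 -0.1183] [-0.003  0.07  -0.002  0.043 -0.418  0.008]
[[ 0.064  0.316  0.947]
 [-0.991 -0.089  0.097]
 [ 0.114 -0.945  0.308]]
```

```bash
python3 -m pendant '[[0,-0.01,0.05,0,255],[0,-0.01,0.05,0,255],[0,-0.01,0.05,0,255],[0,-0.01,0.05,0,255],[0,-0.01,0.05,0,255],[0,0,0,0,255]]'
python3 -c "
from h import *
s=r.read_state();print(s['joint_positions'].round(4),s['qvel'].round(3));print(R.from_rotvec(s['tcp_rot']).as_matrix().round(3))"
```

```text
time_s: 6.4
tcp_pos: [1006.9, 77.8, 368.0]
tcp_rot: [-0.941, 0.725, -1.407]
ft_force: [0.4, -0.1, -0.1]
opening: 0.3
[-0.0094  0.9255  0.187  -0.0664  1.5255 -0.1169] [-0.001  0.018  0.001 -0.005  0.039  0.001]
[[ 0.064  0.481  0.874]
 [-0.991 -0.071  0.111]
 [ 0.115 -0.874  0.472]]
```

```bash
python3 -m pendant '[[0,0,0.05,0,255],[0,0,0.05,0,255],[0,0,0.05,0,255],[0,0,0.05,0,255],[0,0,0,0,255]]'
python3 -c "
from h import *
s=r.read_state();print(s['joint_positions'].round(4),s['qvel'].round(3));print(R.from_rotvec(s['tcp_rot']).as_matrix().round(3))"
```

```text
time_s: 6.9
tcp_pos: [1045.9, 84.3, 397.5]
tcp_rot: [-0.833, 0.62, -1.438]
ft_force: [-0.1, -0.1, 0.2]
opening: -0.2
[-0.0083  0.9213  0.187  -0.0511  1.3924 -0.1178] [ 0.001  0.006  0.001 -0.006  0.038 -0.001]
[[ 0.063  0.597  0.8  ]
 [-0.991 -0.055  0.12 ]
 [ 0.116 -0.8    0.588]]
```

The lean is now 0.64 rad (36.7°). Next I work out the approach and the push arc in tool axes.

```bash
cat >> h.py <<'E'
def st():
    s=r.read_state();return np.array(s['tcp_pos']),R.from_rotvec(s['tcp_rot']).as_matrix()
def contact(th,s=128):return np.array([-40*np.cos(th)-s*np.sin(th),-40*np.sin(th)+s*np.cos(th)])
def wp(th,z=34):c=contact(th);return s2w([c[0]-12,c[1]-10*min(1,th/.5),z])
def plan(pts):
    p,M=st();print('start w',p.round(1),'s',w2s(p).round(1))
    for q in pts:
        q=np.array(q);print('to w',q.round(1),'s',w2s(q).round(1),'tool shift',(M.T@(q-p)).round(1));p=q
E
python3 - <<'E'
from h import *
p,M=st();a=wp(.577);pre=a-np.r_[Rz@[45,15],0]
hi=pre.copy();hi[2]=300
plan([[hi[0],hi[1],397],pre+[0,0,90],pre])
print(M.T@Rz.T.__class__(np.pad(Rz,((0,1),(0,1))))@np.eye(3))
E
```

```text
start w [1045.9   84.3  397.5] s [469.4 106.3 397.5]
to w [422.7 -16.7 397. ] s [-160.3   60.5  397. ] tool shift [  60.6 -366.  -510.9]
to w [422.7 -16.7 124. ] s [-160.3   60.5  124. ] tool shift [ -31.6  218.5 -160.6]
to w [422.7 -16.7  34. ] s [-160.3   60.5   34. ] tool shift [-10.4  72.  -52.9]Traceback (most recent call last):
  File "<stdin>", line 5, in <module>
TypeError: only integer scalar arrays can be converted to a scalar index
```

```bash
python3 -m pendant '[[0.005,-0.028,-0.039,0,255],[0.005,-0.028,-0.039,0,255],[0.005,-0.028,-0.039,0,255],[0.005,-0.028,-0.039,0,255],[0.005,-0.028,-0.039,0,255],[0.005,-0.028,-0.039,0,255],[0.005,-0.028,-0.039,0,255],[0.005,-0.028,-0.039,0,255]]'
python3 -m pendant '[[0.005,-0.028,-0.039,0,255],[0.005,-0.028,-0.039,0,255],[0.005,-0.028,-0.039,0,255],[0.005,-0.028,-0.039,0,255],[0.005,-0.028,-0.039,0,255],[0,0,0,0,255]]'
python3 - <<'E'
from h import *
p,M=st();print(M.round(3));a=wp(.577);pre=a-np.r_[Rz@[45,15],0]
plan([pre+[0,0,90],pre])
E
```

```text
time_s: 7.7
tcp_pos: [693.3, 23.3, 401.0]
tcp_rot: [-0.835, 0.619, -1.438]
ft_force: [0.2, -0.1, 0.7]
opening: 0.5
time_s: 8.3
tcp_pos: [453.3, -17.3, 402.9]
tcp_rot: [-0.834, 0.617, -1.443]
ft_force: [-0.0, 0.6, 1.0]
opening: -0.1
[[ 0.061  0.598  0.799]
 [-0.991 -0.06   0.12 ]
 [ 0.119 -0.799  0.589]]
start w [453.3 -17.3 402.9] s [-129.8   57.2  402.9]
to w [422.7 -16.7 124. ] s [-160.3   60.5  124. ] tool shift [ -35.6  204.4 -188.8]
to w [422.7 -16.7  34. ] s [-160.3   60.5   34. ] tool shift [-10.7  71.9 -53. ]
```

```bash
python3 -m pendant '[[-0.006,0.034,-0.031,0,255],[-0.006,0.034,-0.031,0,255],[-0.006,0.034,-0.031,0,255],[-0.006,0.034,-0.031,0,255],[-0.006,0.034,-0.031,0,255],[-0.006,0.034,-0.031,0,255],[0,0,0,0,255]]'
python3 - <<'E'
from h import *
p,M=st();a=wp(.577);pre=a-np.r_[Rz@[45,15],0]
plan([pre])
im,d=grab_frame('top');im2,d2=grab_frame('scene')
a=cv2.convertScaleAbs(cv2.resize(im[110:260,235:385],None,fx=3,fy=3,interpolation=cv2.INTER_CUBIC),alpha=1.2)
b=cv2.convertScaleAbs(cv2.resize(im2[130:280,240:350],None,fx=3,fy=3,interpolation=cv2.INTER_CUBIC),alpha=1.5)
cv2.imwrite('pics/m1.png',np.hstack([a,b]))
E
```

```text
time_s: 9.0
tcp_pos: [431.4, -10.7, 140.9]
tcp_rot: [-0.826, 0.623, -1.427]
ft_force: [-0.7, 0.6, -0.6]
opening: -0.1
start w [431.4 -10.7 140.9] s [-151.1   65.7  140.9]
to w [422.7 -16.7  34. ] s [-160.3   60.5   34. ] tool shift [ -5.8  80.7 -70.7]
```

View pics/m1.png

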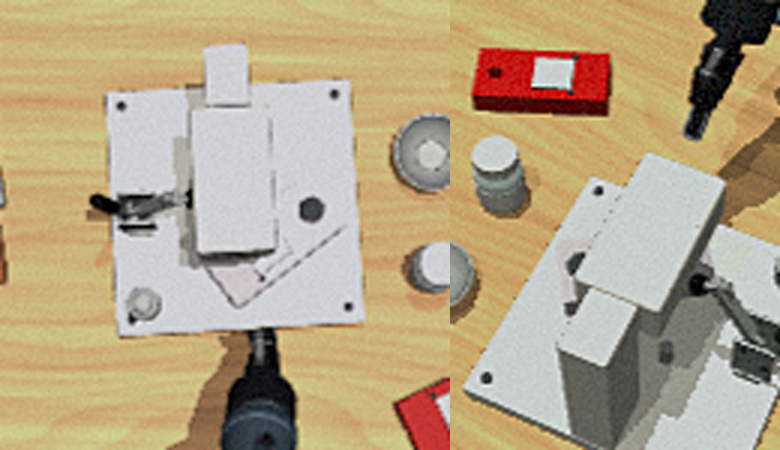

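The fingers sit at crop (262,340), leaning back over the slab's near edge. The carriage corner at crop (238,305) is clear ahead of them, and nothing has been disturbed. Descending now.

```bash
python3 -m pendant '[[-0.001,0.027,-0.024,0,255],[-0.002,0.027,-0.024,0,255],[-0.002,0.026,-0.022,0,255],[0,0,0,0,255]]'
python3 - <<'E'
from h import *
p,M=st();print(M.round(3))
plan([wp(t) for t in(.577,.5,.4,.3,.2,.1,0)])
E
```

```text
time_s: 9.5
tcp_pos: [439.2, -5.9, 104.2]
tcp_rot: [-0.797, 0.603, -1.409]
ft_force: [0.6, -0.3, -0.3]
opening: -0.2
[[ 0.09   0.619  0.78 ]
 [-0.992 -0.015  0.126]
 [ 0.09  -0.785  0.613]]
start w [439.2  -5.9 104.2] s [-142.9   69.8  104.2]
to w [466.2   2.2  34. ] s [-115.3   75.5   34. ] tool shift [-11.9  71.6 -21. ]
to w [472.3  10.4  34. ] s [-108.5   83.2   34. ] tool shift [-7.7  3.7  5.9]
to w [481.1  22.4  34. ] s [-98.7  94.3  34. ] tool shift [-11.1   5.2   8.3]
to w [490.8  33.5  34. ] s [-88.  104.5  34. ] tool shift [-10.1   5.8   9. ]
to w [501.4  43.5  34. ] s [-76.6 113.5  34. ] tool shift [-9.   6.4  9.5]
to w [512.7  52.4  34. ] s [-64.6 121.4  34. ] tool shift [-7.8  6.9  9.9]
to w [524.7  60.1  34. ] s [-52. 128.  34.] tool shift [-6.6  7.3 10.3]
```

```bash
python3 -c "
from h import *
print(r.read_state()['joint_positions'].round(3))"
```

```text
[-0.53  -0.044  2.526  1.396  0.31  -1.943]
```

```bash
cat > kin.py <<'E'
from h import *
from scipy.optimize import least_squares
D=[(.2593,1.536,1.348,549.6,230.6),(1.0262,.1895,1.8879,898,236.3),(1.0459,.1875,1.8052,927.9,221.3),(.8419,.6194,1.5935,867,211.5),(.9213,.187,1.3924,1049.3,397.5)]
def fk(x,a,b,c):
    h,a0,L1,L2,Lt=x;s=a+b+c
    return a0+L1*np.sin(a)+L2*np.sin(a+b)+Lt*np.sin(s),h+L1*np.cos(a)+L2*np.cos(a+b)+Lt*np.cos(s)
f=lambda x:np.concatenate([np.subtract(fk(x,*d[:3]),d[3:]) for d in D])
s=least_squares(f,[400,50,400,400,300]);X=s.x
def ik(rr,z,tilt):
    h,a0,L1,L2,Lt=X;s=np.pi-tilt
    wr=rr-a0-Lt*np.sin(s);wz=z-h-Lt*np.cos(s);d=np.hypot(wr,wz)
    b=np.arccos((d*d-L1*L1-L2*L2)/(2*L1*L2));a=np.arctan2(wr,wz)-np.arctan2(L2*np.sin(b),L1+L2*np.cos(b));return np.array([a,b,s-a-b])
if __name__=='__main__':
    print(X.round(1),f(X).round(1))
    for tilt in(0,.2,.4,.5,.6,.64,.68):
        print(tilt,[(x,z,ik(x,z,tilt).round(2).tolist()) for x,z in((423,34),(466,34),(490,34),(525,34),(525,140),(630,220),(800,300))])
E
python3 kin.py
```

```text
[146.5 -40.9 576.8 455.5 370.3] [ 0.8  1.7 -4.4 -2.7 -1.8 -3.3  7.2  0.  -1.8  4.2]
0 [(423, 34, [0.22, 2.09, 0.84]), (466, 34, [0.28, 2.0, 0.86]), (490, 34, [0.32, 1.94, 0.88]), (525, 34, [0.37, 1.87, 0.91]), (525, 140, [0.27, 1.74, 1.13]), (630, 220, [0.4, 1.37, 1.38]), (800, 300, [0.76, 0.57, 1.81])]
0.2 [(423, 34, [0.12, 2.24, 0.58]), (466, 34, [0.18, 2.15, 0.6]), (490, 34, [0.22, 2.11, 0.61]), (525, 34, [0.27, 2.03, 0.64]), (525, 140, [0.16, 1.9, 0.88]), (630, 220, [0.28, 1.56, 1.11]), (800, 300, [0.57, 0.93, 1.44])]
0.4 [(423, 34, [0.04, 2.4, 0.3]), (466, 34, [0.11, 2.32, 0.31]), (490, 34, [0.15, 2.27, 0.32]), (525, 34, [0.2, 2.2, 0.34]), (525, 140, [0.06, 2.07, 0.61]), (630, 220, [0.17, 1.74, 0.83]), (800, 300, [0.43, 1.2, 1.11])]
0.5 [(423, 34, [0.02, 2.48, 0.14]), (466, 34, [0.09, 2.4, 0.15]), (490, 34, [0.13, 2.35, 0.16]), (525, 34, [0.18, 2.28, 0.18]), (525, 140, [0.02, 2.15, 0.47]), (630, 220, [0.13, 1.84, 0.68]), (800, 300, [0.38, 1.32, 0.94])]
0.6 [(423, 34, [0.02, 2.56, -0.03]), (466, 34, [0.09, 2.48, -0.02]), (490, 34, [0.12, 2.43, -0.01]), (525, 34, [0.17, 2.37, 0.0]), (525, 140, [-0.01, 2.23, 0.32]), (630, 220, [0.09, 1.93, 0.53]), (800, 300, [0.33, 1.44, 0.78])]
0.64 [(423, 34, [0.02, 2.59, -0.11]), (466, 34, [0.09, 2.51, -0.1]), (490, 34, [0.12, 2.47, -0.09]), (525, 34, [0.17, 2.4, -0.07]), (525, 140, [-0.02, 2.27, 0.25]), (630, 220, [0.07, 1.96, 0.46]), (800, 300, [0.31, 1.48, 0.71])]
0.68 [(423, 34, [0.03, 2.62, -0.19]), (466, 34, [0.09, 2.54, -0.18]), (490, 34, [0.13, 2.5, -0.17]), (525, 34, [0.18, 2.43, -0.15]), (525, 140, [-0.02, 2.3, 0.19]), (630, 220, [0.06, 2.0, 0.4]), (800, 300, [0.29, 1.52, 0.64])]
```

```bash
python3 - <<'E'
from h import *
plan([s2w([-128,68,70]),s2w([-128,68,34])])
E
```

```text
start w [439.2  -5.9 104.2] s [-142.9   69.8  104.2]
to w [454.2  -6.4  70. ] s [-128.   68.   70.] tool shift [-1.2 36.1 -9.3]
to w [454.2  -6.4  34. ] s [-128.   68.   34.] tool shift [ -3.2  28.3 -22.1]
```

```bash
python3 -m pendant '[[-0.001,0.018,-0.005,0,255],[-0.001,0.018,-0.005,0,255],[-0.001,0.01,-0.008,0,255],[0,0,0,0,255]]'
python3 - <<'E'
from h import *
p,M=st();print(M.round(3));print(r.read_state()['joint_positions'].round(3))
plan([s2w([-128,68,34])])
E
```

```text
time_s: 9.9
tcp_pos: [450.6, -3.9, 66.4]
tcp_rot: [-0.792, 0.603, -1.405]
ft_force: [-0.5, 0.7, -0.4]
opening: 0.1
[[ 0.092  0.621  0.778]
 [-0.992 -0.01   0.125]
 [ 0.085 -0.783  0.616]]
[-0.504  0.124  2.556  2.025  0.331 -2.58 ]
start w [450.6  -3.9  66.4] s [-131.4   70.7   66.4]
to w [454.2  -6.4  34. ] s [-128.   68.   34.] tool shift [ -0.   27.7 -17.4]
```

```bash
python3 -m pendant '[[0,0.014,-0.006,0.05,255],[0,0.014,-0.008,0.05,255],[0,0,0,0,255]]'
python3 - <<'E'
from h import *
p,M=st();print(M.round(3));print(r.read_state()['joint_positions'].round(3))
plan([wp(t) for t in(.577,.5,.4,.3,.2,.1,0)])
E
```

```text
time_s: 10.2
tcp_pos: [456.6, -5.1, 35.2]
tcp_rot: [-0.724, 0.683, -1.45]
ft_force: [-0.6, -0.9, -0.6]
opening: -0.2
[[ 0.014  0.621  0.784]
 [-1.    -0.008  0.024]
 [ 0.021 -0.784  0.62 ]]
[-0.497  0.265  2.574  2.361  0.423 -2.832]
start w [456.6  -5.1  35.2] s [-125.5   69.1   35.2]
to w [466.2   2.2  34. ] s [-115.3   75.5   34. ] tool shift [-7.1  6.8  7. ]
to w [472.3  10.4  34. ] s [-108.5   83.2   34. ] tool shift [-8.2  3.8  5. ]
to w [481.1  22.4  34. ] s [-98.7  94.3  34. ] tool shift [-11.9   5.3   7.2]
to w [490.8  33.5  34. ] s [-88.  104.5  34. ] tool shift [-10.9   5.9   7.9]
to w [501.4  43.5  34. ] s [-76.6 113.5  34. ] tool shift [-9.9  6.5  8.5]
to w [512.7  52.4  34. ] s [-64.6 121.4  34. ] tool shift [-8.7  7.   9.1]
to w [524.7  60.1  34. ] s [-52. 128.  34.] tool shift [-7.5  7.4  9.6]
```

```bash
python3 -m pendant '[[-0.004,0.0025,0.0035,0,255],[-0.0035,0.0035,0.0035,0,255],[-0.004,0.002,0.0025,0,255],[-0.004,0.002,0.0025,0,255],[-0.006,0.0025,0.0035,0,255],[-0.006,0.0025,0.0035,0,255]]'
python3 - <<'E'
from h import *
p,M=st();print(M.round(3));print(r.read_state()['joint_positions'].round(3))
plan([wp(t) for t in(.3,.2,.1,0)])
E
```

```text
time_s: 10.8
tcp_pos: [479.2, 22.7, 34.5]
tcp_rot: [-0.727, 0.681, -1.452]
ft_force: [-1.3, -2.2, 0.5]
opening: 0.2
[[ 0.014  0.62   0.785]
 [-1.    -0.011  0.027]
 [ 0.025 -0.785  0.619]]
[-0.336  0.288  2.515  2.559  0.361 -2.882]
start w [479.2  22.7  34.5] s [-100.5   94.8   34.5]
to w [490.8  33.5  34. ] s [-88.  104.5  34. ] tool shift [-10.6   7.5   9.1]
to w [501.4  43.5  34. ] s [-76.6 113.5  34. ] tool shift [-9.9  6.4  8.6]
to w [512.7  52.4  34. ] s [-64.6 121.4  34. ] tool shift [-8.7  6.9  9.1]
to w [524.7  60.1  34. ] s [-52. 128.  34.] tool shift [-7.5  7.3  9.6]
```

```bash
python3 -m pendant '[[-0.005,0.0037,0.0046,0,255],[-0.0055,0.0037,0.0046,0,255],[-0.005,0.0032,0.0043,0,255],[-0.005,0.0032,0.0043,0,255]]'
python3 - <<'E'
from h import *
p,M=st();print(r.read_state()['joint_positions'].round(3))
plan([wp(t) for t in(.1,0)])
im,d=grab_frame('top');im2,d2=grab_frame('scene')
a=cv2.convertScaleAbs(cv2.resize(im[125:235,265:365],None,fx=4,fy=4,interpolation=cv2.INTER_CUBIC),alpha=1.2)
b=cv2.convertScaleAbs(cv2.resize(im2[170:280,250:350],None,fx=4,fy=4,interpolation=cv2.INTER_CUBIC),alpha=1.5)
cv2.imwrite('pics/m2.png',np.hstack([a,b]))
E
```

```text
time_s: 11.2
tcp_pos: [501.0, 43.9, 33.9]
tcp_rot: [-0.728, 0.682, -1.451]
ft_force: [-1.5, -2.5, -0.1]
opening: -0.0
[-0.231  0.311  2.456  2.696  0.311 -2.924]
start w [501.   43.9  33.9] s [-77.  113.9  33.9]
to w [512.7  52.4  34. ] s [-64.6 121.4  34. ] tool shift [-8.3  7.1  9.5]
to w [524.7  60.1  34. ] s [-52. 128.  34.] tool shift [-7.5  7.3  9.6]
```

View pics/m2.png

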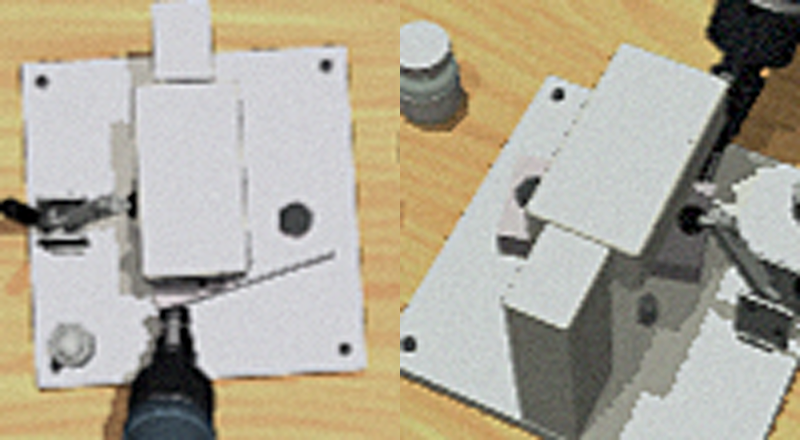

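The carriage is pivoting (θ about 0.24). Finger contact is near its free corner at crop (172,300), and the gripper is clear of the head. Continuing.

```bash
python3 -m pendant '[[-0.0042,0.0036,0.0048,0,255],[-0.0042,0.0036,0.0048,0,255],[-0.0038,0.0036,0.0048,0,255],[-0.002,0.0018,0.0024,0,255]]'
python3 -c "
from h import *
print(r.read_state()['joint_positions'].round(3));plan([wp(0)])"
```

```text
time_s: 11.7
tcp_pos: [522.6, 58.0, 34.0]
tcp_rot: [-0.728, 0.681, -1.451]
ft_force: [-1.3, -1.6, -1.0]
opening: 0.1
[-0.165  0.333  2.4    2.792  0.27  -2.96 ]
start w [522.6  58.   34. ] s [-54.2 126.1  34. ]
to w [524.7  60.1  34. ] s [-52. 128.  34.] tool shift [-2.   1.2  1.7]
```

```bash
python3 -m pendant '[[-0.0005,0.0012,0.0016,0,255],[-0.0005,0.0012,0.0016,0,255]]'; python3 -m pendant '[[0,0.0012,0.0016,0,255],[0,0,0,0,255]]'
python3 -c "
from h import *
print(r.read_state()['joint_positions'].round(3));plan([wp(0)])"
```

```text
time_s: 11.9
tcp_pos: [525.6, 59.0, 33.8]
tcp_rot: [-0.728, 0.681, -1.451]
ft_force: [-4.6, 1.3, 1.1]
opening: -0.1
time_s: 12.1
tcp_pos: [527.8, 58.8, 33.9]
tcp_rot: [-0.728, 0.681, -1.451]
ft_force: [-2.1, 1.3, -0.6]
opening: 0.1
[-0.16   0.338  2.387  2.794  0.261 -2.958]
start w [527.8  58.8  33.9] s [-49.  126.5  33.9]
to w [524.7  60.1  34. ] s [-52. 128.  34.] tool shift [-1.3 -2.  -2.4]
```

```bash
python3 -m pendant '[[0,0.0012,0.0016,0,255],[0,0.0012,0.0016,0,255]]'; python3 -m pendant '[[0,0.0012,0.0016,0,255],[0,0,0,0,255]]'
python3 -c "
from h import *
print(r.read_state()['joint_positions'].round(3));plan([wp(0)])"
```

```text
time_s: 12.3
tcp_pos: [531.6, 58.8, 33.9]
tcp_rot: [-0.728, 0.682, -1.451]
ft_force: [-3.1, 1.6, 0.3]
opening: 0.0
time_s: 12.5
tcp_pos: [533.2, 58.9, 33.8]
tcp_rot: [-0.729, 0.682, -1.451]
ft_force: [-7.2, 1.4, 2.3]
opening: 0.1
[-0.156  0.343  2.373  2.791  0.252 -2.951]
start w [533.2  58.9  33.8] s [-43.6 126.   33.8]
to w [524.7  60.1  34. ] s [-52. 128.  34.] tool shift [-1.3 -5.5 -6.6]
```

```bash
python3 -m pendant '[[0,0.0012,0.0016,0,255],[0,0,0,0,255]]'
python3 - <<'E'
from h import *
plan([])
im,d=grab_frame('top');im2,d2=grab_frame('scene');np.save('pics/t3.npy',d);cv2.imwrite('pics/t3.png',im);cv2.imwrite('pics/s3.png',im2)
a=cv2.convertScaleAbs(cv2.resize(im[125:235,265:365],None,fx=4,fy=4,interpolation=cv2.INTER_CUBIC),alpha=1.2)
b=cv2.convertScaleAbs(cv2.resize(im2[170:280,250:350],None,fx=4,fy=4,interpolation=cv2.INTER_CUBIC),alpha=1.5)
cv2.imwrite('pics/m3.png',np.hstack([a,b]))
print(proj('scene',[s2w([40,145,50]),s2w([-40,145,50]),s2w([40,-25,50]),s2w([40,145,20]),s2w([48,125,48])]).round(1),proj('top',[s2w([-40,145,50]),s2w([-40,-25,50])]).round(1))
E
```

```text
time_s: 12.7
tcp_pos: [533.5, 58.9, 33.1]
tcp_rot: [-0.731, 0.685, -1.451]
ft_force: [-11.9, -0.3, 6.0]
opening: -0.3
start w [533.5  58.9  33.1] s [-43.3 126.   33.1]
[[317.6 244.6]
 [327.4 224.9]
 [270.3 225.4]
 [317.4 248.9]
 [310.9 244.6]] [[300.  192.7]
 [346.  189.9]]
```

View pics/m3.png

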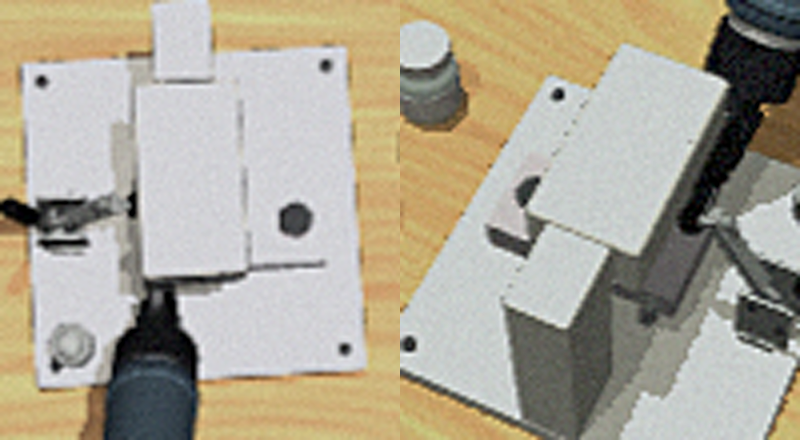

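The carriage is home. Its near side is now parallel to the stand at crop y≈265, it touches the post at crop (645,305), and the force rose to 12 N with no further travel. Next I back off and check that the leaning tool can reach the handle path.

```bash
python3 - <<'E'
from kin import *
p,M=st()
def chk(q,ty):
    w=q-X[4]*ty;j1=np.arctan2(w[1],w[0]);rr=np.hypot(w[0],w[1])-X[1];zz=w[2]-X[0];d=np.hypot(rr,zz)
    c=(d*d-X[2]**2-X[3]**2)/(2*X[2]*X[3]);b=np.arccos(np.clip(c,-1,1));a=np.arctan2(rr,zz)-np.arctan2(X[3]*np.sin(b),X[2]+X[3]*np.cos(b))
    f=np.array([np.sin(a+b)*np.cos(j1),np.sin(a+b)*np.sin(j1),np.cos(a+b)]);j5=np.arccos(f@ty)
    e=[np.cos(a+b)*np.cos(j1),np.cos(a+b)*np.sin(j1),-np.sin(a+b)];s=[-np.sin(j1),np.cos(j1),0]
    return np.round([j1,a,b,np.arctan2(ty@s,ty@e),j5,c],2)
print('now',chk(p,M[:,1]),r.read_state()['joint_positions'].round(2))
for ty,n in((M[:,1],'tilt'),(np.array([0,0,-1.]),'vert')):
    for q in([-80,125,34],[-80,125,120],[-80,170,250],[-40,222,150],[14,222,140],[14,250,133],[14,272,121],[14,288,105],[14,299,86],[14,304,62]):
        print(n,q,chk(s2w(q),ty))
plan([s2w([-60,126,36]),s2w([-95,126,60])])
E
```

```text
now [ 0.2   0.2   2.39 -2.19  0.17 -0.73] [-0.16  0.34  2.37  2.79  0.25 -2.95]
tilt [-80, 125, 34] [ 0.22  0.15  2.46 -2.24  0.18 -0.78]
tilt [-80, 125, 120] [ 0.22 -0.03  2.35 -0.71  0.22 -0.7 ]
tilt [-80, 170, 250] [ 0.37 -0.17  2.13 -0.43  0.6  -0.53]
tilt [-40, 222, 150] [ 0.49  0.04  2.2  -0.8   0.43 -0.59]
tilt [14, 222, 140] [ 0.43  0.13  2.12 -0.79  0.39 -0.52]
tilt [14, 250, 133] [ 0.5   0.16  2.11 -0.86  0.41 -0.51]
tilt [14, 272, 121] [ 0.55  0.19  2.1  -0.92  0.43 -0.51]
tilt [14, 288, 105] [ 0.58  0.22  2.11 -1.    0.43 -0.51]
tilt [14, 299, 86] [ 0.61  0.26  2.12 -1.09  0.42 -0.52]
tilt [14, 304, 62] [ 0.62  0.3   2.13 -1.21  0.4  -0.53]
vert [-80, 125, 34] [ 0.11  0.33  1.92  0.    0.89 -0.34]
vert [-80, 125, 120] [ 0.11  0.24  1.82  0.    1.08 -0.25]
vert [-80, 170, 250] [ 0.2   0.17  1.61  0.    1.36 -0.04]
vert [-40, 222, 150] [ 0.28  0.3   1.67  0.    1.17 -0.1 ]
vert [14, 222, 140] [0.27 0.39 1.56 0.   1.19 0.01]
vert [14, 250, 133] [0.31 0.41 1.55 0.   1.18 0.02]
vert [14, 272, 121] [0.35 0.42 1.56 0.   1.16 0.02]
vert [14, 288, 105] [0.37 0.44 1.56 0.   1.13 0.01]
vert [14, 299, 86] [ 0.39  0.46  1.58  0.    1.1  -0.01]
vert [14, 304, 62] [ 0.4   0.48  1.6   0.    1.05 -0.03]
start w [533.4  58.9  33.1] s [-43.4 126.   33.1]
to w [516.9  57.4  36. ] s [-60. 126.  36.] tool shift [  1.3 -12.5 -11.3]
to w [482.   54.3  60. ] s [-95. 126.  60.] tool shift [  3.2 -40.3 -12.8]
```

```bash
cat > kin2.py <<'E'
from h import *
from scipy.optimize import least_squares
LO=112.
D=[(.2593,1.536,1.348,549.6,230.6),(1.0262,.1895,1.8879,898,236.3),(1.0459,.1875,1.8052,927.9,221.3),(.8419,.6194,1.5935,867,211.5),(.9213,.187,1.3924,1049.3,397.5)]
def fk(x,a,b,c):
    h,a0,L1,L2,Lt=x;s=a+b+c
    return a0+L1*np.sin(a)+L2*np.sin(a+b)+Lt*np.sin(s),h+L1*np.cos(a)+L2*np.cos(a+b)+Lt*np.cos(s)
f=lambda x:np.concatenate([np.subtract(fk(x,*d[:3]),(np.sqrt(d[3]**2-LO**2),d[4])) for d in D])
X=least_squares(f,[200,0,500,450,350]).x
def chk(q,ty):
    w=q-X[4]*ty;rho=np.hypot(w[0],w[1]);j1=np.arctan2(w[1],w[0])-np.arcsin(LO/rho);rr=np.sqrt(rho**2-LO**2)-X[1];zz=w[2]-X[0];d=np.hypot(rr,zz)
    c=(d*d-X[2]**2-X[3]**2)/(2*X[2]*X[3]);b=np.arccos(np.clip(c,-1,1));a=np.arctan2(rr,zz)-np.arctan2(X[3]*np.sin(b),X[2]+X[3]*np.cos(b))
    f=np.array([np.sin(a+b)*np.cos(j1),np.sin(a+b)*np.sin(j1),np.cos(a+b)]);j5=np.arccos(f@ty)
    e=[np.cos(a+b)*np.cos(j1),np.cos(a+b)*np.sin(j1),-np.sin(a+b)];s=[-np.sin(j1),np.cos(j1),0]
    return np.round([j1,a,b,np.arctan2(ty@s,ty@e),j5,c],2)
E
python3 - <<'E'
from kin2 import *
p,M=st();print(X.round(1),f(X).round(1))
print('now',chk(p,M[:,1]),r.read_state()['joint_positions'].round(2))
for q in([-80,125,34],[-80,125,60],[-80,150,120],[-80,170,200],[-80,170,250],[-40,222,150],[14,222,140],[14,250,133],[14,272,121],[14,288,105],[14,299,86],[14,304,62]):
        print(q,chk(s2w(q),M[:,1]))
E
```

```text
[143.3 -57.8 583.8 459.6 372.5] [ 1.2  2.1 -4.4 -3.1 -1.7 -3.9  7.  -0.3 -2.1  5.3]
now [-0.16  0.18  2.41  2.43  0.14 -0.74] [-0.16  0.34  2.37  2.79  0.25 -2.95]
[-80, 125, 34] [-0.21  0.13  2.48  2.37  0.17 -0.79]
[-80, 125, 60] [-0.21  0.07  2.45  1.82  0.12 -0.77]
[-80, 150, 120] [-0.11 -0.04  2.36  0.34  0.17 -0.71]
[-80, 170, 200] [-0.03 -0.14  2.23  0.02  0.39 -0.61]
[-80, 170, 250] [-0.03 -0.19  2.14  0.02  0.52 -0.54]
[-40, 222, 150] [ 0.15  0.03  2.21 -0.4   0.27 -0.6 ]
[14, 222, 140] [ 0.14  0.13  2.13 -0.4   0.25 -0.53]
[14, 250, 133] [ 0.22  0.15  2.11 -0.57  0.27 -0.52]
[14, 272, 121] [ 0.27  0.18  2.11 -0.72  0.27 -0.51]
[14, 288, 105] [ 0.31  0.21  2.11 -0.86  0.27 -0.52]
[14, 299, 86] [ 0.34  0.25  2.12 -1.01  0.26 -0.52]
[14, 304, 62] [ 0.35  0.29  2.14 -1.22  0.24 -0.54]
```

```bash
python3 -m pendant '[[0.0,-0.005,-0.006,0,255],[0.001,-0.008,-0.010,0,255],[0.012,-0.012,-0.013,0,255],[0.014,-0.012,-0.013,0,255],[0.016,-0.01,-0.011,0,255],[0.012,-0.008,-0.010,0,255],[0,0,0,0,255]]'
python3 - <<'E'
from h import *
p,M=st();print(M.round(3));print(r.read_state()['joint_positions'].round(3))
plan([s2w([-131,71,66]),s2w([-143,70,104]),s2w([-151,66,150])])
E
```

```text
time_s: 13.5
tcp_pos: [453.2, 1.0, 40.3]
tcp_rot: [-0.726, 0.681, -1.455]
ft_force: [0.4, -0.4, -0.4]
opening: 0.0
[[ 0.011  0.621  0.784]
 [-1.    -0.013  0.024]
 [ 0.025 -0.784  0.62 ]]
[-0.47   0.239  2.578  2.375  0.399 -2.818]
start w [453.2   1.   40.3] s [-128.4   75.4   40.3]
to w [451.   -3.6  66. ] s [-131.   71.   66.] tool shift [  5.3 -21.5  14.1]
to w [439.1  -5.7 104. ] s [-143.   70.  104.] tool shift [  2.9 -37.1  14.2]
to w [431.5 -10.4 150. ] s [-151.   66.  150.] tool shift [  5.8 -40.7  22.4]
```

```bash
python3 -m pendant '[[0.0025,-0.011,0.007,0,255],[0.0025,-0.011,0.007,0,255],[0.001,-0.018,0.007,0,255],[0.001,-0.018,0.007,0,255],[0.003,-0.02,0.011,0,255],[0.003,-0.02,0.011,0,255],[0,-0.024,0.019,0,255],[0,-0.024,0.019,0,255]]'
python3 - <<'E'
from h import *
p,M=st();print(M.round(3));print(r.read_state()['joint_positions'].round(3))
plan([s2w([-100,130,250]),s2w([-40,222,170]),s2w([16,222,150])])
E
```

```text
time_s: 14.3
tcp_pos: [441.8, 0.7, 177.9]
tcp_rot: [-0.71, 0.676, -1.437]
ft_force: [0.7, 0.4, -0.1]
opening: -0.1
[[ 0.026  0.629  0.777]
 [-1.     0.008  0.027]
 [ 0.011 -0.777  0.629]]
[-0.541 -0.25   2.409  0.758  0.503 -1.158]
start w [441.8   0.7 177.9] s [-139.8   76.2  177.9]
to w [476.7  57.9 250. ] s [-100.  130.  250.] tool shift [-55.4 -33.6  74.1]
to w [528.4 154.8 170. ] s [-40. 222. 170.] tool shift [-96.4  95.5  -7.5]
to w [584.1 159.7 150. ] s [ 16. 222. 150.] tool shift [-3.7 50.7 30.9]
```

```bash
python3 -m pendant '[[-0.018,-0.011,0.025,0,255],[-0.018,-0.011,0.025,0,255],[-0.019,-0.011,0.024,0,255],[-0.032,0.025,0,0,255],[-0.032,0.025,0,0,255],[-0.032,0.025,0,0,255],[0,0,0,0,255]]'
python3 - <<'E'
from h import *
p,M=st();print(M.round(3));print(r.read_state()['joint_positions'].round(3))
plan([s2w([-40,220,160]),s2w([16,220,145])])
im,d=grab_frame('top');im2,d2=grab_frame('scene')
P=cloud('top',d);
a=cv2.convertScaleAbs(cv2.resize(im[125:235,240:340],None,fx=4,fy=4,interpolation=cv2.INTER_CUBIC),alpha=1.2)
b=cv2.convertScaleAbs(cv2.resize(im2[170:280,290:390],None,fx=4,fy=4,interpolation=cv2.INTER_CUBIC),alpha=1.5)
cv2.imwrite('pics/m4.png',np.hstack([a,b]))
for n,x0,y0 in(('top',240,125),('scene',290,170)):
    print(n,((proj(n,[s2w([10,247.7,135]),s2w([10,254,164]),s2w([16,220,145]),p])-[x0,y0])*4).round())
E
```

```text
time_s: 15.0
tcp_pos: [511.8, 135.1, 190.3]
tcp_rot: [-0.718, 0.679, -1.436]
ft_force: [-0.6, 0.9, 0.4]
opening: -0.2
[[ 0.027  0.624  0.781]
 [-1.     0.007  0.029]
 [ 0.013 -0.782  0.624]]
[ 0.074 -0.036  2.201 -0.132  0.306  0.155]
start w [511.8 135.1 190.3] s [-58.2 203.9 190.3]
to w [528.5 152.8 160. ] s [-40. 220. 160.] tool shift [-17.6  34.2  -5.3]
to w [584.3 157.7 145. ] s [ 16. 220. 145.] tool shift [-3.6 46.5 34.4]
top [[117. 210.]
 [106. 206.]
 [147. 200.]
 [166. 278.]]
scene [[256. 264.]
 [268. 248.]
 [219. 251.]
 [240. 133.]]
```

View pics/m4.png

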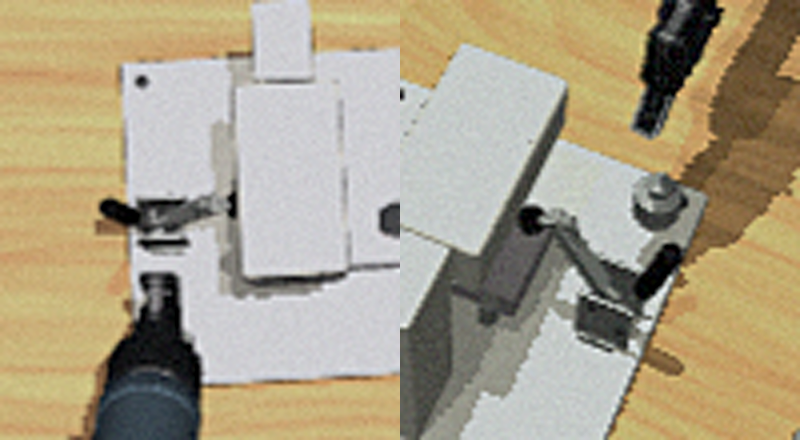

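Carriage still home in the picture. The handle grip at top crop (122,210) and scene crop (655,265) matches the predicted position. The fingers at top crop (160,285) are clear. Moving in beside the grip on its -y side.

```bash
python3 -m pendant '[[-0.009,0.017,-0.003,0,255],[-0.009,0.017,-0.002,0,255],[-0.001,0.016,0.011,0,255],[-0.001,0.016,0.012,0,255],[-0.001,0.015,0.011,0,255],[0,0,0,0,255]]'
python3 - <<'E'
from h import *
p,M=st();print(M.round(3));print(r.read_state()['joint_positions'].round(3))
C=lambda f,rho=85:s2w([16,230+rho*np.cos(f)-9*np.sin(f)-11,52+rho*np.sin(f)+9*np.cos(f)+3])
plan([C(np.radians(a)) for a in(78,60,45,30,15,8.7,0)])
E
```

```text
time_s: 15.7
tcp_pos: [587.4, 153.6, 152.2]
tcp_rot: [-0.719, 0.682, -1.444]
ft_force: [-0.2, -0.9, 0.1]
opening: -0.0
[[ 0.019  0.623  0.782]
 [-1.    -0.001  0.025]
 [ 0.016 -0.782  0.623]]
[ 0.115  0.175  2.089 -0.339  0.22   0.396]
start w [587.4 153.6 152.2] s [ 18.8 215.6 152.2]
to w [583.6 165.5 140. ] s [ 16.  227.9 140. ] tool shift [-12.2   7.1 -10.3]
to w [581.3 191.3 133.1] s [ 16.  253.7 133.1] tool shift [-25.9   4.   -5.4]
to w [579.7 210.2 121.5] s [ 16.  272.7 121.5] tool shift [-19.2   8.   -8.1]
to w [578.3 225.6 105.3] s [ 16.  288.1 105.3] tool shift [-15.6  11.8 -10.7]
to w [577.4 236.2  85.7] s [ 16.  298.8  85.7] tool shift [-11.   14.7 -12.7]
to w [577.1 239.   76.8] s [ 16.  301.7  76.8] tool shift [-3.   6.8 -5.7]
to w [576.9 241.4  64. ] s [ 16. 304.  64.] tool shift [-2.5  9.8 -8. ]
```

```bash
python3 -m pendant '[[-0.012,0.007,-0.010,0,255],[-0.013,0.002,-0.0025,0,255],[-0.013,0.002,-0.0025,0,255],[-0.01,0.004,-0.004,0,255]]'
python3 - <<'E'
from h import *
p,M=st();print(M.round(3));print(r.read_state()['joint_positions'].round(3))
C=lambda f,rho=85:s2w([16,230+rho*np.cos(f)-9*np.sin(f)-11,52+rho*np.sin(f)+9*np.cos(f)+3])
plan([C(np.radians(a)) for a in(45,30,15,8.7,0)])
E
```

```text
time_s: 16.1
tcp_pos: [578.3, 202.8, 130.8]
tcp_rot: [-0.726, 0.686, -1.446]
ft_force: [-0.5, -0.4, 0.7]
opening: 0.2
[[ 0.017  0.617  0.786]
 [-1.    -0.005  0.026]
 [ 0.019 -0.787  0.617]]
[ 0.246  0.236  2.076 -0.719  0.237  0.874]
start w [578.3 202.8 130.8] s [ 14.  265.4 130.8]
to w [579.7 210.2 121.5] s [ 16.  272.7 121.5] tool shift [-7.6  8.1 -4.5]
to w [578.3 225.6 105.3] s [ 16.  288.1 105.3] tool shift [-15.6  11.8 -10.7]
to w [577.4 236.2  85.7] s [ 16.  298.8  85.7] tool shift [-11.   14.8 -12.6]
to w [577.1 239.   76.8] s [ 16.  301.7  76.8] tool shift [-3.1  6.9 -5.6]
to w [576.9 241.4  64. ] s [ 16. 304.  64.] tool shift [-2.6  9.9 -8. ]
```

```bash
python3 - <<'E'
from h import *
im,d=grab_frame('top');im2,d2=grab_frame('scene')
a=cv2.convertScaleAbs(cv2.resize(im[125:235,240:340],None,fx=4,fy=4,interpolation=cv2.INTER_CUBIC),alpha=1.3)
b=cv2.convertScaleAbs(cv2.resize(im2[180:290,310:410],None,fx=4,fy=4,interpolation=cv2.INTER_CUBIC),alpha=1.8)
for n,g,x0,y0 in(('top',a,240,125),('scene',b,310,180)):
    for deg in(78,60,50,40):
        f=np.radians(deg);q=((proj(n,[s2w([10,230+115*np.cos(f),52+115*np.sin(f)])])[0]-[x0,y0])*4);print(n,deg,q.round())
        cv2.circle(g,tuple(int(v) for v in q),2,(0,0,255),-1)
cv2.imwrite('pics/m5.png',np.hstack([a,b]))
E
```

```text
top 78 [106. 206.]
top 60 [ 69. 210.]
top 50 [ 52. 213.]
top 40 [ 38. 217.]
scene 78 [188. 208.]
scene 60 [229. 233.]
scene 50 [249. 249.]
scene 40 [264. 265.]
```

View pics/m5.png

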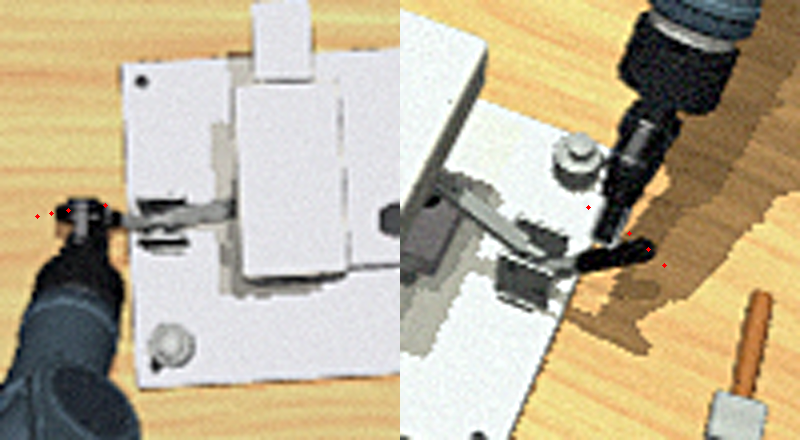

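The handle has turned to about 50° above level: its tip is at scene crop (650,248), the 50° mark. It is moving under the finger. Continuing.

```bash
python3 -m pendant '[[-0.0075,0.008,-0.0045,0,255],[-0.008,0.006,-0.0055,0,255],[-0.008,0.006,-0.0055,0,255],[-0.0055,0.0075,-0.006,0,255],[-0.0055,0.0075,-0.006,0,255]]'
python3 - <<'E'
from h import *
p,M=st();print(M.round(3));print(r.read_state()['joint_positions'].round(3))
C=lambda f,rho=85:s2w([16,230+rho*np.cos(f)-9*np.sin(f)-11,52+rho*np.sin(f)+9*np.cos(f)+3])
plan([C(np.radians(a)) for a in(8.7,0)])
E
```

```text
time_s: 16.7
tcp_pos: [578.3, 236.2, 85.8]
tcp_rot: [-0.727, 0.685, -1.447]
ft_force: [0.0, -2.9, 2.3]
opening: -0.1
[[ 0.016  0.618  0.786]
 [-1.    -0.006  0.026]
 [ 0.021 -0.786  0.617]]
[ 0.326  0.346  2.075 -1.197  0.22   1.422]
start w [578.3 236.2  85.8] s [ 16.9 298.7  85.8]
to w [577.1 239.   76.8] s [ 16.  301.7  76.8] tool shift [-3.1  6.4 -6.5]
to w [576.9 241.4  64. ] s [ 16. 304.  64.] tool shift [-2.6  9.9 -8. ]
```

```bash
python3 -m pendant '[[-0.003,0.0035,-0.003,0,255],[-0.001,0.0035,-0.0035,0,255],[-0.001,0.004,-0.0035,0,255],[-0.001,0.005,-0.004,0,255]]'
python3 - <<'E'
from h import *
p,M=st();print(M.round(3));print(r.read_state()['joint_positions'].round(3))
plan([s2w([16,304,62])])
E
```

```text
time_s: 17.1
tcp_pos: [579.2, 243.8, 70.9]
tcp_rot: [-0.738, 0.698, -1.44]
ft_force: [0.3, -0.0, 0.3]
opening: 0.1
[[ 0.018  0.605  0.796]
 [-1.    -0.004  0.026]
 [ 0.019 -0.796  0.605]]
[ 0.337  0.38   2.064 -1.217  0.219  1.455]
start w [579.2 243.8  70.9] s [ 18.5 306.2  70.9]
to w [576.9 241.4  62. ] s [ 16. 304.  62.] tool shift [ 2.2  5.7 -7.3]
```

```bash
python3 -m pendant '[[0,0.004,-0.003,0,255],[0,0.004,-0.003,0,255],[0,0,0,0,255]]'
python3 - <<'E'
from h import *
p,M=st();print(r.read_state()['joint_positions'].round(3));plan([s2w([16,304,60]),s2w([16,300,130])])
im2,d2=grab_frame('scene');im,d=grab_frame('top')
a=cv2.convertScaleAbs(cv2.resize(im[125:235,240:340],None,fx=4,fy=4,interpolation=cv2.INTER_CUBIC),alpha=1.3)
b=cv2.convertScaleAbs(cv2.resize(im2[180:290,310:410],None,fx=4,fy=4,interpolation=cv2.INTER_CUBIC),alpha=1.8)
for n,g,x0,y0 in(('top',a,240,125),('scene',b,310,180)):
    for deg in(9,0):
        f=np.radians(deg);q=((proj(n,[s2w([10,230+115*np.cos(f),52+115*np.sin(f)])])[0]-[x0,y0])*4);print(n,deg,q.round())
        cv2.circle(g,tuple(int(v) for v in q),2,(0,0,255),-1)
cv2.imwrite('pics/m6.png',np.hstack([a,b]))
E
```

```text
time_s: 17.4
tcp_pos: [580.5, 244.9, 64.3]
tcp_rot: [-0.746, 0.703, -1.44]
ft_force: [0.4, -0.0, 2.3]
opening: -0.2
[ 0.338  0.394  2.058 -1.219  0.219  1.459]
start w [580.5 244.9  64.3] s [ 19.8 307.2  64.3]
to w [576.9 241.4  60. ] s [ 16. 304.  60.] tool shift [ 3.4  1.4 -5.5]
to w [577.3 237.4 130. ] s [ 16. 300. 130.] tool shift [  5.4 -55.8  42. ]
top 9 [ 19. 227.]
top 0 [ 20. 230.]
scene 9 [284. 311.]
scene 0 [282. 322.]
```

View pics/m6.png

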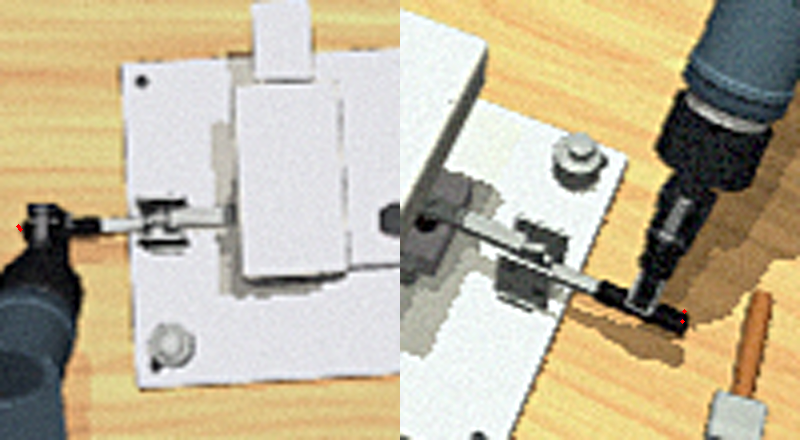

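The handle lies level, with its tip at scene crop (685,320), which is the 0° mark. The arm lies level and points to the carriage top. I'll press slightly more to confirm the end stop, then lift off.

```bash
python3 -m pendant '[[0,0.003,-0.002,0,255],[0,0,0,0,255]]'; python3 -m pendant '[[0,-0.006,0.0045,0,255],[0.001,-0.012,0.009,0,255],[0.002,-0.02,0.015,0,255],[0.002,-0.03,0.022,0,255],[0,-0.03,0.022,0,255],[0,-0.04,-0.01,0,255],[0,-0.04,-0.01,0,255],[0,0,0,0,255]]'
python3 - <<'E'
from h import *
p,M=st();print(r.read_state()['joint_positions'].round(3));plan([])
im2,d2=grab_frame('scene');im,d=grab_frame('top')
a=cv2.convertScaleAbs(cv2.resize(im[125:235,240:340],None,fx=4,fy=4,interpolation=cv2.INTER_CUBIC),alpha=1.3)
b=cv2.convertScaleAbs(cv2.resize(im2[180:290,270:370],None,fx=4,fy=4,interpolation=cv2.INTER_CUBIC),alpha=1.8)
for n,g,x0,y0 in(('top',a,240,125),('scene',b,270,180)):
    for deg in(9,0):
        f=np.radians(deg);q=((proj(n,[s2w([10,230+115*np.cos(f),52+115*np.sin(f)])])[0]-[x0,y0])*4);print(n,deg,q.round())
        cv2.circle(g,tuple(int(v) for v in q),2,(0,0,255),-1)
cv2.imwrite('pics/m7.png',np.hstack([a,b]))
E
```

```text
time_s: 17.7
tcp_pos: [581.9, 245.6, 63.4]
tcp_rot: [-0.746, 0.703, -1.439]
ft_force: [-0.6, -0.3, 4.4]
opening: -0.1
time_s: 18.5
tcp_pos: [515.5, 243.6, 240.6]
tcp_rot: [-0.742, 0.701, -1.439]
ft_force: [1.3, 0.2, 0.2]
opening: 0.7
[ 0.392  0.021  1.98  -0.439  0.58   0.667]
start w [515.5 243.6 240.6] s [-45.  311.6 240.6]
top 9 [ 19. 227.]
top 0 [ 20. 230.]
scene 9 [444. 311.]
scene 0 [442. 322.]
```

View pics/m7.png

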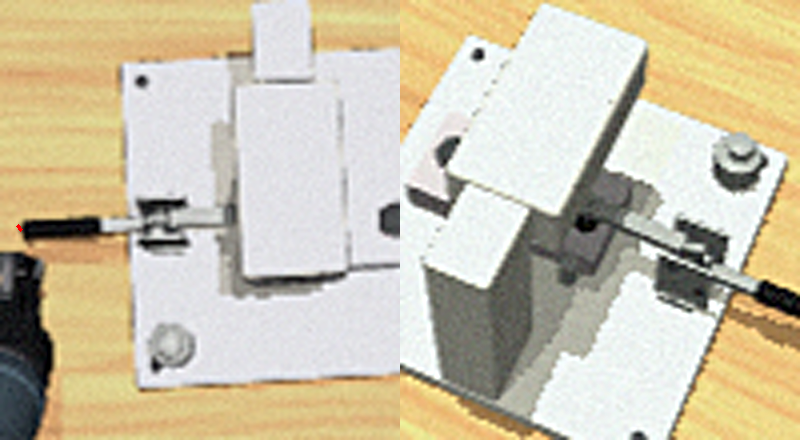

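The released clamp lies level, with the arm pad on the carriage and the carriage against the post at scene crop (568,272). The weight has not moved. One numeric check of handle level and bystanders, then I hand in.

```bash
python3 - <<'E'
from h import *
im,d=grab_frame('top');P=cloud('top',d);P0=cloud('top',np.load('pics/top0.npy'))
for y in(275,300,325,340):
    u,v=proj('top',[s2w([10,y,61])])[0].round().astype(int);print('handle',y,P[v-1:v+2,u-1:u+2,2].max().round(1))
S=lambda Q:np.stack([(Q[...,0]-O[0])*Rz[0,0]+(Q[...,1]-O[1])*Rz[1,0],(Q[...,0]-O[0])*Rz[0,1]+(Q[...,1]-O[1])*Rz[1,1],Q[...,2]],-1)
s=S(P);m=(abs(s[...,2]-50)<8)&(s[...,0]<-20)&(s[...,0]>-70)&(s[...,1]>-20)&(s[...,1]<45)
ys=s[m]; print('carriage side min x by y',[(y,ys[abs(ys[:,1]-y)<5][:,0].min().round(1)) for y in(-10,0,10,20,30,40) if (abs(ys[:,1]-y)<5).any()])
ch=(cv2.absdiff(im,cv2.imread('pics/top0.png')).max(2)>60).astype(np.uint8);ch=cv2.morphologyEx(ch,cv2.MORPH_OPEN,np.ones((3,3)))
n,_,b,c=cv2.connectedComponentsWithStats(ch);print(b[1:].tolist())
print(r.read_state()['ft_force'].round(1));r.job_done()
E
```

```text
handle 275 63.2
handle 300 64.8
handle 325 65.9
handle 340 65.6
carriage side min x by y [(-10, np.float64(-39.7)), (0, np.float64(-42.3)), (10, np.float64(-41.3)), (20, np.float64(-41.4)), (30, np.float64(-41.2)), (40, np.float64(-40.6))]
[[245, 175, 31, 10, 173], [283, 176, 8, 5, 28], [199, 188, 103, 212, 11227], [316, 259, 8, 4, 29], [327, 258, 4, 6, 19], [417, 269, 3, 3, 9], [285, 272, 267, 115, 15611], [443, 276, 5, 5, 19], [456, 276, 7, 6, 35], [434, 286, 6, 7, 28], [424, 288, 6, 4, 21], [437, 294, 4, 3, 12], [318, 313, 4, 3, 12], [323, 313, 8, 4, 27], [334, 313, 8, 4, 29], [291, 317, 5, 5, 23], [303, 322, 18, 17, 196], [334, 328, 4, 5, 18], [345, 355, 4, 8, 31], [303, 370, 37, 18, 306]]
[ 0.  -0.1 -1. ]
the job is handed in; nothing more can be done
```

The carriage is home against the stop post, the toggle clamp is closed on it, and the job was handed in at about 19 s of the 48 s allowed.

**How it was done**
- The move commands have no tilt axis. I drove the arm past its reach above the bench, which leaned the gripper tips forward to about 37–38°, and the lean stayed when I came back.
- I then pushed the carriage near its free corner until the force rose to 12 N with no further travel.
- I pushed the handle over past its dead point to level, pressed it to its stop at 4.4 N, and lifted clear.

**Last checks**
- **Carriage:** its side is at stand x −40 to −42 along its visible length, so its yaw is about 0 and it matches home within camera error.
- **Clamp:** depth along the handle is 63 to 66 mm against about 61 expected, rising some 2 to 3 mm over 65 mm, roughly 2° off level. That is close to camera error and well past the dead point. The pictures show the arm level over the carriage, though the head hides the pad in the top view.
- **Robot:** it is touching nothing; the force readings are within 1 N.
- **Bystanders:** comparing the top view before and after, the clear changes are the handle, the arm and where the arm and its shadow now fall. The arm or its shadow covers the bottle and box area in the last top view, so I did not check those separately. The arm did not go low there.
- **Joint limit:** at full stretch the elbow joint read 0.186 to 0.188 rad, against its stated 0.19 rad limit. I took this as rounding of the limit and could not confirm it.

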